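# Count three buttons in a tilting counting tray

## Task

Count out three buttons with the tilting counting tray: sweep any three of the five blue buttons across its deck into the trough, leaving the other two on the deck, and gently shut the trough's clear lid until it is fully home. With the lid kept shut, tip the tray toward the wooden tray so that the two extras slide back into it, and after that tip it the other way so that the counted three slide out into the white tray. Leave the counting tray level with its lid shut; slide the buttons rather than pick them up, do not press the counting tray hard, and do not disturb the other things.

Things in the scene. Friction and masses are not known exactly. Their poses are not given: they have to be found in the camera images.
- stand: fixed dark steel stand of the counting tray, 284 x 90 mm foot, two uprights at x = +-130 mm carrying the pivot of the tray. Origin on the worktop under the middle of the pivot. Its x axis is the pivot's direction (away from the robot at yaw 0), its y axis points to the white tray, -y to the wooden tray. Pivot axis 88 mm above the worktop. Uprights reach 114 mm
- tilt (a joint): tilt of the counting tray about the pivot (rad), 0 level, range -0.46 to 0.46. Positive: the wooden-tray side (-y) goes down; negative: the white-tray side (+y) goes down. A damped spring brings it back to level (1.5 N m/rad): a push of 3 N at 60 mm from the pivot tips it 0.12 rad. Buttons on the deck begin to slide at 0.17 to 0.27 rad (friction varies)
- deck (a point): point on the top of the white deck straight above the pivot (level: 102 mm above the worktop); tilts with the tray, axes as the stand's when level. In its frame the flat deck spans x -100..100, y -150..50 mm at z = 0; its edge at y = -150 is open; side walls 4 mm thick at x = +-102 rise 12 mm above the deck; at y = 50 a step drops 20 mm into the trough
- trough (a point): middle of the trough's floor at the foot of the step (x 0, y 50, z -20 mm of the deck frame). The trough runs to y = 110; its grey floor rises gently (6.5 degrees) to the outside, and its outer side is an open slot about 13 mm high below the lid's hinge: the buttons slide out there when this side is tipped well down (about 0.4 rad or more). A button only just pushed over the step may lean on it and stop the lid
- lid (a joint): angle of the trough's lid (rad), 0 shut and home on the deck's edge, up to 1.95 wide open (leaning out, to +y). The hinge is stiff (0.17 N m of friction): the lid stays where it is left, and shutting it takes about 3 N near its free edge, under which the sprung tray yields; pressing over 4.5 N there tips the tray so far that the deck's buttons may slide
- lid_hinge (a point): middle of the lid's hinge line (runs along x), at y = 112 mm, z = 0 of the deck frame. The lid is a clear plate 206 mm along x, 68 mm wide from the hinge, 3 to 5 mm thick (its outer/top face 4 to 6 mm beyond the hinge plane), orange strip along the free edge
- lid_edge (a point): middle of the lid's orange free edge, on its outer (top when shut) face, 64 mm from the hinge
- lug_stock (a point): centre of the top of the press lug of the wooden-tray side (dark steel, wood-coloured face, 34 x 36 mm), on the end of the counting tray nearest the robot, at x = -120.5, y = -125 mm, z = 0 of the deck frame. Pressed down about 55 mm (6 N at the end of its travel) the tray is fully tipped toward the wooden tray
- lug_count (a point): centre of the top of the press lug of the white-tray side (dark steel, white face, 34 x 36 mm), at x = -120.5, y = 100 mm, z = 0 of the deck frame. Pressed down about 45 mm (7 N at the end) the tray is fully tipped toward the white tray
- button_0: blue four-hole coat button, disc 26 mm in diameter, 6 mm thick, 12 g; origin at the centre of its underside. All five are alike and start lying on the deck
- button_1: blue four-hole coat button, disc 26 mm in diameter, 6 mm thick, 12 g; origin at the centre of its underside. All five are alike and start lying on the deck
- button_2: blue four-hole coat button, disc 26 mm in diameter, 6 mm thick, 12 g; origin at the centre of its underside. All five are alike and start lying on the deck
- button_3: blue four-hole coat button, disc 26 mm in diameter, 6 mm thick, 12 g; origin at the centre of its underside. All five are alike and start lying on the deck
- button_4: blue four-hole coat button, disc 26 mm in diameter, 6 mm thick, 12 g; origin at the centre of its underside. All five are alike and start lying on the deck
- stock_tray: wooden tray (stock), fixed, 216 x 400 x 28 mm, walls 6 mm, floor 5 mm thick; origin at the centre of its underside. It reaches under the counting tray's -y side; spools and a tape measure stand in its far half, on the robot's side
- count_tray: white tray for the counted buttons, fixed, 226 x 178 x 24 mm, walls 6 mm, floor 5 mm thick; origin at the centre of its underside. It reaches under the counting tray's +y side
- red_spool: red thread spool, 33 x 46 mm, loose bystander in the wooden tray; origin at its foot
- blue_spool: blue thread spool, 33 x 46 mm, loose bystander in the wooden tray; origin at its foot
- tape: grey-blue tape measure, 52 x 56 x 18 mm, loose bystander in the wooden tray; origin at its foot

How it is judged:
By the outcome, as a careful person would: the job done as asked, in the order asked, and still so for the second after the job is handed in, with the robot touching nothing.
It also fails if it takes over 61 s, if anything falls off the work surface, if the arm or the gripper's body presses on something with over 40 N, if the wrist force passes 120 N, or if a joint passes its speed limit or range.

## Robot

A 6-joint arm with a two-finger parallel gripper is mounted at the origin on a cart in front of the work surface, level with it; the furniture and walls round the work are solid. World frame = base frame: x ahead of the robot, y to its left, z up, the work surface at z = 0. Lengths are in m, angles in degrees, forces in N, time in s.
With the tool pointing down it reaches from about 0.375 to 0.9 m from the base axis. Payload 3.1 kg.
Tool frame: the origin (TCP) lies on the centre line of the jaws, within the pads' length; the fingertips stand finger_overhang ahead of it and the grasp point (between the pads) lies 5 mm behind it (finger_overhang is the distance from the TCP to the fingertips, in m); z points along the fingers, y is the line along which they close (so a half turn about z gives the same grasp; the last joint's range is limited). The gripper opens to 87 mm and grips with 3 to 60 N. Pads are 19 mm wide; open, the fingers measure 117 mm over their backs; the gripper's body (75 mm by 190 mm) begins 51 mm behind the grasp point.
Start: joints at [-73.711, 30.224, 82.088, -0, 67.689, -10.227], TCP at [0.279, -0.559, 0.237] pointing down, gripper open.
Joint ranges: [-176.69, 176.69], [-43.24, 126.21], [12.49, 139.97], [-82, 262], [0, 151.66], [-163.58, 163.58]. Speed limits (degrees/s): [159.86, 159.86, 180, 180, 180, 180].

## Interface

Orientations are given as a 3x3 rotation matrix whose columns are the frame's x, y, z axes.
In Python, from rig import read_state, capture, calibration, hand_in, finger_overhang gives the robot as it stands.
- The arm moves only by the tool send_rows, never from a script. Its argument "plan" is a list of rows, each a list of 5 numbers: the closure in counts, from 0 (fully open) to 255 (shut), then the shift along the tool's x, y, z in m, then the turn about the tool's z in rad. A call has 1 to 20 rows; each row shifts and turns the commanded pose from where the row before left it, along the tool's axes as they then stand; what a row does not reach is not made up. A row lasts 1/12 s, in which the tool goes at most 41.7 mm and 7.16 degrees, less where a joint would pass 70% of its speed; a pose out of reach is approached as far as the arm can. A call is refused whole if a number of a shift passes 0.0417 or a number of a turn 0.125, either way. A call with a gripper value outside its range is refused whole. The fingers move at their own pace and stop on an object; the grip force is fixed at half the most. Time passes only in rows, so rows that do not move let the fingers close. It gives the time, the measured TCP pose, the force, the opening and the grip force at its end, in the units of the state.
- read_state(): the state, without advancing time (a new reading comes with each control period).
- capture(name): name is "side" or "top"; returns (picture, depth): 420x560x3 uint8, blue, green, red; 420x560 float32, m along the optical axis (not along the pixel's ray), 0 where there is no reading.
- calibration(name): a dict with "fx", "fy", "cx", "cy" (pixels), "xyz" and "rotation" of the camera in the world. Camera axes: x right, y down, z forward; pixel columns grow to the right and rows downward; lengths in m; the calibration is good to about 2 mm. A picture is of the moment at which its call begins. calibration takes no time and is no camera call.
- hand_in(): hands the job in; it is judged then, once.
The state is a dict: "time_s": time; "joint_positions": joint angles; "qvel": joint speeds; "tau": joint torques, N m; "position": TCP position; "tcp_rot": TCP orientation; "force": force on the tool from outside, world axes, zero at the start; "moment": the same for the moment, N m; "opening": opening from 0.0 (shut) to 1.0 (fully open); "grasp_force": force on a finger pad.
Only numpy, scipy, OpenCV 4.12 (cv2) and the standard library are available. Lean on these libraries where they do the work, as an engineer would, in place of code of your own. Each camera call takes 0.05 s, during which the arm holds its last target. There are 200 camera calls.

## Working session

There is one attempt and no reset: what is moved stays moved. The work goes in short steps, Python scripts to look and compute and a tool call to move; the robot and the scene stay as the last step left them, time stands still between calls to the robot, and variables do not carry over. Pictures are saved under pics/ and viewed, at most 10 in all, crops included, and the job is handed in when it is done.

Besides the shell and the picture viewer there is one more tool, called after "Request:" as name(argument=value, ...) on one line, values as JSON. send_rows: Moves the arm, as the interface text tells. Its arguments: {"type":"object","properties":{"plan":{"type":"array","items":{"type":"array","items":{"type":"number"}}}},"required":["plan"]}

```bash
mkdir -p pics; cat > h.py <<'E'
import numpy as np,cv2
from rig import *
def ray(cam,uv):
    c=calibration(cam);uv=np.atleast_2d(uv).astype(float)
    d=np.c_[(uv[:,0]-c['cx'])/c['fx'],(uv[:,1]-c['cy'])/c['fy'],np.ones(len(uv))]@np.array(c['rotation']).T
    return np.array(c['xyz']),d
def onz(cam,uv,z):
    o,d=ray(cam,uv);return o+d*((z-o[2])/d[:,2])[:,None]
def pts(cam,depth):
    c=calibration(cam);v,u=np.mgrid[:420,:560]
    o,d=ray(cam,np.c_[u.ravel(),v.ravel()]);return (o+d*depth.reshape(-1,1)).reshape(420,560,3)
def snap(cam,fn=None):
    im,dp=capture(cam)
    if fn: cv2.imwrite('pics/'+fn,im)
    return im,dp
E
python3 - <<'E'
from h import *
print(read_state(),finger_overhang)
for c in('side','top'):
    im,dp=snap(c,c+'0.png');k=calibration(c);print(c,k)
    np.savez(c+'0',im=im,dp=dp)
E
```

```text
{'time_s': 0.0, 'joint_positions': array([-7.37118180e+01,  3.02804885e+01,  8.21541454e+01,  1.13772850e-03,
        6.76886104e+01, -1.02271561e+01]), 'qvel': array([-0.15862886,  0.02049537,  0.01690552,  0.00174303,  0.01964391,
       -0.11760443]), 'tau': array([-1.69500527e-04, -4.40044606e+01, -1.76592457e+01,  6.33007963e-02,
        5.82660839e-02, -1.54763766e-04]), 'position': array([ 0.27886234, -0.55858038,  0.23556771]), 'tcp_rot': array([[ 8.94818374e-01,  4.46429989e-01, -5.85659831e-04],
       [ 4.46430194e-01, -8.94816069e-01,  2.06983426e-03],
       [ 3.99978261e-04, -2.11358196e-03, -9.99997686e-01]]), 'force': array([-0.48509458,  1.01268029,  0.54199802]), 'moment': array([-0.0410668 , -0.0187983 , -0.00581226]), 'grasp_force': 0.0, 'opening': 0.9975135389442213} 0.014
side {'fx': 387.20710682014715, 'fy': 387.20710682014715, 'cx': 275.9979970858966, 'cy': 212.2819592392531, 'xyz': array([ 0.27610046, -0.93022901,  0.46064386]), 'rotation': array([[ 0.94685135, -0.09849974,  0.30621939],
       [-0.3204606 , -0.37136663,  0.87143091],
       [ 0.02788395, -0.92324678, -0.38319429]])}
top {'fx': 526.7008164582368, 'fy': 526.7008164582368, 'cx': 276.67303739701464, 'cy': 215.28761552625278, 'xyz': array([ 0.3748719 , -0.1208797 ,  1.42504668]), 'rotation': array([[ 0.01774897, -0.98843389,  0.15061017],
       [-0.99961137, -0.01430386,  0.02392705],
       [-0.021496  , -0.15097632, -0.98830363]])}
```

View pics/top0.png

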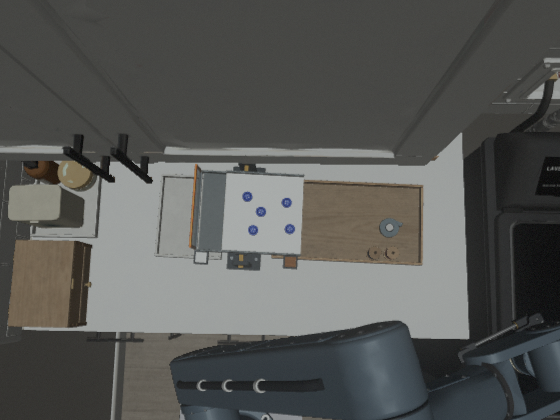

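View pics/side0.png

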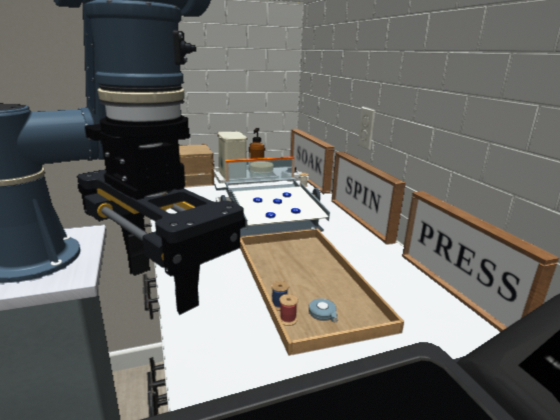

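The top view shows the deck at about (225–303, 173–252) px with five blue buttons. The trough and the open lid (orange, u≈195) are to its left, the white lug is at (201,257) and the wooden lug at (290,262). In the side view the lid stands open past upright.

```bash
cat >> h.py <<'E'
def buttons(im,z=0.108,roi=None,cam='top'):
    hsv=cv2.cvtColor(im,cv2.COLOR_BGR2HSV)
    m=((hsv[...,0]>105)&(hsv[...,0]<130)&(hsv[...,1]>120)&(hsv[...,2]>60)).astype(np.uint8)
    if roi: k=np.zeros_like(m);k[roi[1]:roi[3],roi[0]:roi[2]]=1;m*=k
    n,l,s,c=cv2.connectedComponentsWithStats(m)
    return [(s[i,4],c[i].round(1),onz(cam,c[i],z)[0].round(4)) for i in range(1,n) if s[i,4]>15]
E
python3 - <<'E'
from h import *
a=np.load('top0.npz');im,dp=a['im'],a['dp']
for b in buttons(im,roi=(150,150,310,270)):print(b)
# deck white
g=cv2.cvtColor(im,cv2.COLOR_BGR2HSV)
m=((g[...,1]<30)&(g[...,2]>200)).astype(np.uint8)
k=np.zeros_like(m);k[165:260,215:310]=1
P=pts('top',dp)
m2=((abs(P[...,2]-.102)<.006)&(k>0)&(g[...,2]>150)).astype(np.uint8)
cs=max(cv2.findContours(m2,0,2)[0],key=cv2.contourArea);r=cv2.minAreaRect(cs);bx=cv2.boxPoints(r);print(r);print(onz('top',bx,.102).round(4))
o=((g[...,0]>5)&(g[...,0]<18)&(g[...,1]>150)&(g[...,2]>120)).astype(np.uint8);o[:,:180]=0;o[:,215:]=0;o[:160]=0;o[255:]=0
ys,xs=np.nonzero(o);q=P[ys,xs];print('orange',len(ys),np.median(q,0),q[ys<175].mean(0),q[ys>235].mean(0))
for n,(u,v) in dict(lc=(201,257),ls=(290,262)).items():print(n,P[v-1:v+2,u-1:u+2].reshape(-1,3).mean(0))
big=cv2.resize(im[155:275,150:310],None,fx=5,fy=5,interpolation=cv2.INTER_CUBIC);cv2.imwrite('pics/crop.png',big)
E
```

```text
(np.int32(49), array([247.2, 196.1]), array([ 0.6239, -0.013 ,  0.108 ]))
(np.int32(40), array([286.6, 202. ]), array([ 0.6101, -0.1135,  0.108 ]))
(np.int32(30), array([261.6, 211.7]), array([ 0.5841, -0.0507,  0.108 ]))
(np.int32(31), array([289.5, 228.5]), array([ 0.5424, -0.1218,  0.108 ]))
(np.int32(40), array([253.2, 229.3]), array([ 0.539 , -0.0303,  0.108 ]))
((256.6795654296875, 212.8511505126953), (65.798095703125, 76.8236312866211), 3.8785247802734375)
[[ 0.4886  0.0494  0.102 ]
 [ 0.6868  0.0427  0.102 ]
 [ 0.6772 -0.1267  0.102 ]
 [ 0.48   -0.1163  0.102 ]]
orange 50 [0.61343552 0.11195379 0.17399923] [0.6765155  0.10977829 0.17345402] [0.49064892 0.11540713 0.17407876]
lc [0.46710886 0.09908184 0.106991  ]
ls [ 0.45891888 -0.12436913  0.09638512]
```

View pics/crop.png

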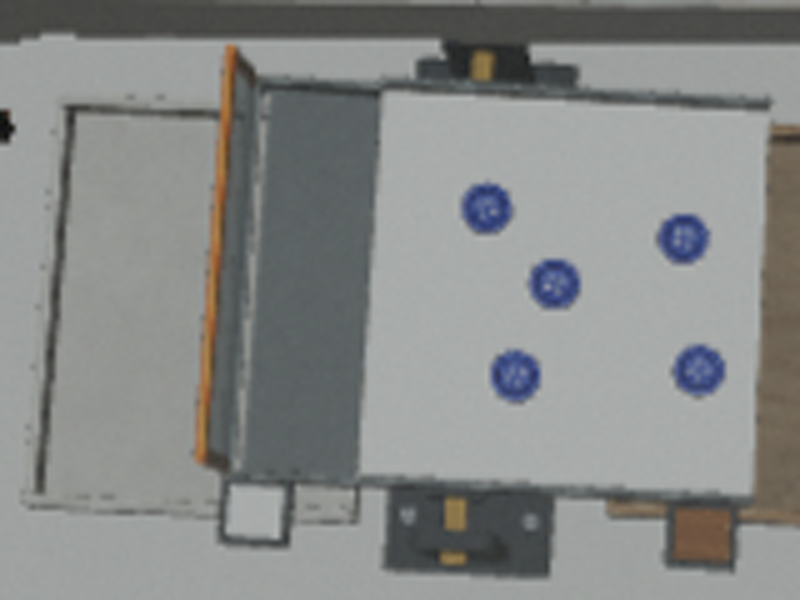

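```bash
cat >> h.py <<'E'
def fit():
    cr=np.array([[382,90],[769,103],[754,496],[360,474],[256,513],[702,535]])/5+[150,155]-.4
    L=np.array([[100,50],[100,-150],[-100,-150],[-100,50],[-120.5,100],[-120.5,-125]])/1e3
    W=onz('top',cr,.102)[:,:2]
    a=L-L.mean(0);b=W-W.mean(0);th=np.arctan2((a[:,0]*b[:,1]-a[:,1]*b[:,0]).sum(),(a*b).sum())
    R=np.array([[np.cos(th),-np.sin(th)],[np.sin(th),np.cos(th)]]);t=W.mean(0)-R@L.mean(0)
    return th,R,t,W-(L@R.T+t)
th,R,t,res=fit()
loc=lambda p:(np.asarray(p)[...,:2]-t)@R
wor=lambda p:np.asarray(p)@R.T+t
E
python3 - <<'E'
from h import *
print(np.degrees(th),t,res.round(4))
a=np.load('top0.npz')
for b in buttons(a['im'],roi=(150,150,310,270)):print((loc(b[2])*1e3).round(1))
print(loc([[.6765,.1098],[.4906,.1154]]))
E
```

```text
-1.6762663689532966 [ 0.5847618 -0.0032583] [[-0.0002  0.    ]
 [ 0.0013  0.0005]
 [-0.0009  0.0001]
 [ 0.0012 -0.0011]
 [-0.0003  0.0002]
 [-0.0011  0.0003]]
[39.4 -8.6]
[  28.6 -109.5]
[  0.7 -47.4]
[ -38.9 -119.7]
[-45.  -28.4]
[[ 0.08839174  0.11569347]
 [-0.09759252  0.11585309]]
```

Request:
send_rows(plan=[[214,0,0,0,-0.12],[214,0,0,0,-0.12],[214,0,0,0,-0.12],[214,0,0,0,-0.12],[214,0,0,0,-0.12],[214,0,0,0,-0.12],[214,0,0,0,-0.12],[214,0,0,0,-0.12],[214,0,0,0,-0.12],[214,0,0,0,0],[214,0,0,0,0]])

```text
time_s: 1.02
position: [0.279, -0.5589, 0.2361]
tcp_rot: [[0.031, 1.0, -0.0], [1.0, -0.031, 0.001], [0.001, -0.0, -1.0]]
force: [-0.2, -0.0, -0.1]
opening: 0.247
grasp_force: 0.0
```

```bash
cat >> h.py <<'E'
def st():
    s=read_state();p=s['position'];l=loc(p)*1e3;Rt=s['tcp_rot']
    print('t',s['time_s'],'loc',l.round(1),'z',round((p[2]-.102)*1e3-14,1),'tipz above deck; yaw err deg',np.degrees(np.arctan2(Rt[1,0],Rt[0,0])-th).round(2)-90,'F',s['force'].round(1),'op',round(s['opening'],3))
E
python3 -c "
from h import *
st()"
```

```text
t 1.0167 loc [-289.4 -564.4] z 120.1 tipz above deck; yaw err deg -0.10999999999999943 F [-0.2 -0.  -0.1] op 0.247
```

Request:
send_rows(plan=[[228,0.033,0.0207,0,0],[228,0.033,0.0207,0,0],[228,0.033,0.0207,0,0],[228,0.033,0.0207,0,0],[228,0.033,0.0207,0,0],[228,0.033,0.0207,0,0],[228,0.033,0.0207,0,0],[228,0.033,0.0207,0,0],[228,0.033,0.0207,0,0],[228,0.033,0.0207,0,0],[228,0.033,0.0207,0,0],[228,0.033,0.0207,0,0],[228,0.033,0.0207,0,0],[228,0.033,0.0207,0,0],[228,0.033,0.0207,0,0],[228,0.033,0.0207,0,0],[228,0,0,0.03,0],[228,0,0,0.03,0],[228,0,0,0,0],[228,0,0,0,0]])

```text
time_s: 2.68
position: [0.6235, -0.0402, 0.1749]
tcp_rot: [[0.029, 1.0, -0.005], [1.0, -0.029, 0.001], [0.001, -0.005, -1.0]]
force: [-0.8, -0.1, -0.2]
opening: 0.109
grasp_force: 0.0
```

```bash
python3 -c "
from h import *
st()"
```

```text
t 2.6833 loc [ 39.8 -35.8] z 58.9 tipz above deck; yaw err deg -0.010000000000005116 F [-0.8 -0.1 -0.2] op 0.109
```

Request:
send_rows(plan=[[228,0,0,0.025,0],[228,0,0,0.025,0],[228,0,0,0.006,0],[228,0,0,0,0],[228,0.005,0,0,0],[228,0.008,0,0,0],[228,0.008,0,0,0],[228,0.008,0,0,0],[228,0.008,0,0,0],[228,0.008,0,0,0],[228,0.008,0,0,0],[228,0.008,0,0,0],[228,0.008,0,0,0],[228,0.008,0,0,0],[228,0.008,0,0,0],[228,0.006,0,0,0],[228,0,0,0,0]])

```text
time_s: 4.1
position: [0.6271, 0.0521, 0.1203]
tcp_rot: [[0.027, 1.0, -0.001], [1.0, -0.027, 0.001], [0.001, -0.001, -1.0]]
force: [-0.7, 0.8, 3.0]
opening: 0.103
grasp_force: 1.5
```

```bash
python3 - <<'E'
from h import *
st()
im,dp=snap('side','s1.png');cv2.imwrite('pics/s1c.png',cv2.resize(im[140:260,200:350],None,fx=5,fy=5))
E
```

```text
t 4.1 loc [40.7 56.5] z 4.3 tipz above deck; yaw err deg 0.14000000000000057 F [-0.7  0.8  3. ] op 0.103
```

View pics/s1c.png

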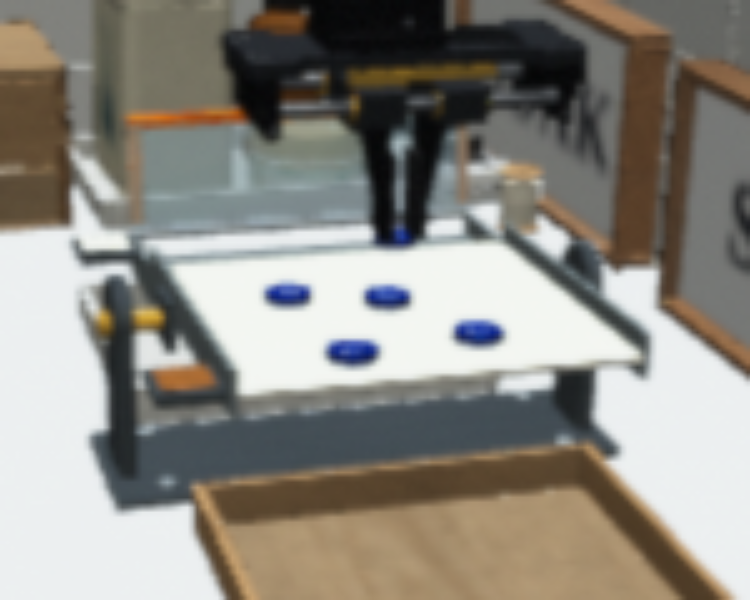

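The first button is at the step under the fingertips (blue at crop (400,238)) and the other four are untouched. I'll lift, back off and look.

Request:
send_rows(plan=[[228,0,0,-0.02,0],[228,-0.02,0,-0.02,0],[228,-0.03,0,-0.02,0],[228,-0.03,0,0,0],[228,-0.01,-0.02,0,0],[228,-0.005,-0.03,0,0],[228,0,-0.035,0,0],[228,0,0,0,0],[228,0,0,0,0]])

```text
time_s: 4.9
position: [0.5365, -0.0421, 0.1795]
tcp_rot: [[0.029, 1.0, -0.005], [1.0, -0.029, 0.001], [0.001, -0.005, -1.0]]
force: [0.7, -0.4, 0.6]
opening: 0.104
grasp_force: 0.0
```

```bash
python3 - <<'E'
from h import *
st()
im,dp=snap('side','s2.png');cv2.imwrite('pics/s2c.png',cv2.resize(im[140:260,200:350],None,fx=4,fy=4))
print('\n'.join(str((a,c,(loc(p)*1e3).round(1))) for a,c,p in buttons(im,.106,(200,150,350,250),'side')))
im2,dp=snap('top','t2.png')
a=cv2.resize(im[140:260,200:350],(750,600)); b=cv2.resize(im2[155:275,150:310],(750,560))
cv2.imwrite('pics/c2.png',cv2.resize(np.hstack([a,np.pad(b,((0,40),(0,0),(0,0)))]),(800,320)))
print('\n'.join(str((a,c,(loc(p)*1e3).round(1))) for a,c,p in buttons(im2,.108,(200,150,350,250),'top')))
E
```

```text
t 4.9 loc [-47.1 -40.2] z 63.5 tipz above deck; yaw err deg -0.010000000000005116 F [ 0.7 -0.4  0.6] op 0.104
(np.int32(30), array([257.2, 199.4]), array([-43.8, -27.1]))
(np.int32(30), array([277.2, 200.4]), array([  4.8, -45.6]))
(np.int32(36), array([295.2, 209.8]), array([  28.6, -116.8]))
(np.int32(40), array([270.1, 214. ]), array([ -38.5, -128.3]))
(np.int32(39), array([286.9, 202.3]), array([  27.9, -110.4]))
(np.int32(41), array([289.6, 228.6]), array([ -39.2, -120. ]))
```

View pics/c2.png

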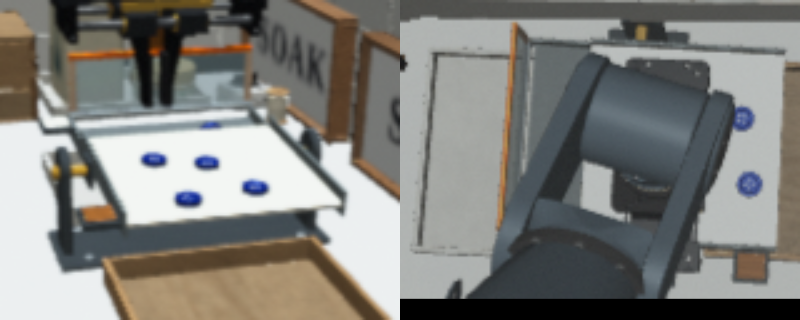

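The first button leans on the step (side crop (210,126)). I'll push the next one with the tips lower.

Request:
send_rows(plan=[[228,-0.015,0.002,0.025,0],[228,0,0,0.025,0],[228,0,0,0.011,0],[228,0,0,0.001,0],[228,0,0,0,0],[228,0.008,0,0,0],[228,0.008,0,0,0],[228,0.008,0,0,0],[228,0.008,0,0,0],[228,0.008,0,0,0],[228,0.008,0,0,0],[228,0.008,0,0,0],[228,0.008,0,0,0],[228,0.008,0,0,0],[228,0.008,0,0,0],[228,0,0,0,0]])

```text
time_s: 6.33
position: [0.5434, 0.0242, 0.1185]
tcp_rot: [[0.027, 1.0, -0.0], [1.0, -0.027, 0.0], [0.0, -0.0, -1.0]]
force: [0.4, 0.4, -0.1]
opening: 0.107
grasp_force: 0.0
```

```bash
python3 -c "
from h import *
st()"
```

```text
t 6.3333 loc [-42.1  26.2] z 2.5 tipz above deck; yaw err deg 0.15000000000000568 F [ 0.4  0.4 -0.1] op 0.107
```

Request:
send_rows(plan=[[228,0.008,0,0,0],[228,0.008,0,0,0],[228,0.006,0,0,0],[228,0,0,0,0]])

```text
time_s: 6.67
position: [0.5441, 0.0458, 0.1185]
tcp_rot: [[0.027, 1.0, -0.0], [1.0, -0.027, 0.0], [0.0, -0.0, -1.0]]
force: [-0.3, -0.5, -0.2]
opening: 0.105
grasp_force: 0.0
```

```bash
python3 - <<'E'
from h import *
st()
im,dp=snap('side','s3.png')
print('\n'.join(str((a,c,(loc(p)*1e3).round(1))) for a,c,p in buttons(im,.106,(200,150,350,250),'side')))
E
```

```text
t 6.6667 loc [-42.1  47.8] z 2.5 tipz above deck; yaw err deg 0.12999999999999545 F [-0.3 -0.5 -0.2] op 0.105
(np.int32(29), array([277.1, 200.4]), array([  4.7, -45.1]))
(np.int32(33), array([295.2, 209.3]), array([  29.5, -113.9]))
(np.int32(37), array([270.2, 213.8]), array([ -38., -127.]))
```

Request:
send_rows(plan=[[228,0.008,0,0,0],[228,0.004,0,0,0],[228,0,0,-0.02,0],[228,-0.02,0,-0.02,0],[228,-0.036,0.01,0,0],[228,-0.036,0.015,0,0],[228,-0.034,0.015,0,0],[228,-0.01,0.004,0,0],[228,0,0,0,0],[228,0,0,0.02,0],[228,0,0,0.015,0],[228,0,0,0.005,0],[228,0,0,0.001,0],[228,0,0,0,0]])

```text
time_s: 7.88
position: [0.5842, -0.0793, 0.1174]
tcp_rot: [[0.027, 1.0, -0.001], [1.0, -0.027, 0.001], [0.001, -0.001, -1.0]]
force: [0.0, 0.5, -0.3]
opening: 0.11
grasp_force: 0.0
```

```bash
python3 - <<'E'
from h import *
st()
im,dp=snap('side','s4.png')
print('\n'.join(str((a,c,(loc(p)*1e3).round(1))) for a,c,p in buttons(im,.106,(200,150,350,250),'side')))
im,dp=snap('top')
print('\n'.join(str((a,c,(loc(p)*1e3).round(1))) for a,c,p in buttons(im,.088,(180,150,350,250),'top')))
E
```

```text
t 7.8833 loc [  1.7 -76. ] z 1.4 tipz above deck; yaw err deg 0.12999999999999545 F [ 0.   0.5 -0.3] op 0.11
(np.int32(32), array([295.1, 209.4]), array([  29.3, -114.3]))
(np.int32(38), array([270.1, 213.9]), array([ -38.2, -127.3]))
(np.int32(30), array([222.1, 196.3]), array([39.8, 58. ]))
(np.int32(40), array([289.9, 228.4]), array([ -35.9, -120.7]))
```

Request:
send_rows(plan=[[228,0.006,0.001,0,0],[228,0.008,0,0,0],[228,0.008,0,0,0],[228,0.008,0,0,0],[228,0.008,0,0,0],[228,0.008,0,0,0],[228,0.008,0,0,0],[228,0.008,0,0,0],[228,0.008,0,0,0],[228,0.008,0,0,0],[228,0.008,0,0,0],[228,0.008,0,0,0],[228,0.008,0,0,0],[228,0.008,0,0,0],[228,0.008,0,0,0],[228,0.008,0,0,0],[228,0.008,0,0,0],[228,0,0,0,0]])

```text
time_s: 9.48
position: [0.5894, 0.055, 0.1175]
tcp_rot: [[0.027, 1.0, -0.0], [1.0, -0.027, 0.001], [0.001, -0.0, -1.0]]
force: [0.3, 0.1, -0.8]
opening: 0.108
grasp_force: 0.0
```

```bash
python3 - <<'E'
from h import *
st()
E
```

```text
t 9.4833 loc [ 2.9 58.4] z 1.5 tipz above deck; yaw err deg 0.15000000000000568 F [ 0.3  0.1 -0.8] op 0.108
```

Request:
send_rows(plan=[[228,0,0,-0.02,0],[228,-0.015,0.01,-0.01,0],[228,-0.02,0.02,0,0],[228,0,0.008,0.02,0],[228,0,0,0.009,0],[228,0,0,0.001,0],[228,0.006,0,0,0],[228,0.006,0,0,0],[228,0.006,0,0,0],[228,0.006,0,0,0],[228,0.006,0,0,0],[228,0.006,0,0,0],[228,0.002,0,0,0],[228,0,0,0,0]])

```text
time_s: 10.65
position: [0.6275, 0.0562, 0.1176]
tcp_rot: [[0.027, 1.0, 0.0], [1.0, -0.027, 0.0], [0.0, 0.0, -1.0]]
force: [-0.6, 0.6, -0.0]
opening: 0.105
grasp_force: 0.0
```

```bash
python3 - <<'E'
from h import *
st()
im,dp=snap('side','s5.png')
print('\n'.join(str((a,c,(loc(p)*1e3).round(1))) for a,c,p in buttons(im,.106,(200,150,350,250),'side')))
E
```

```text
t 10.65 loc [41.  60.7] z 1.6 tipz above deck; yaw err deg 0.14000000000000057 F [-0.6  0.6 -0. ] op 0.105
(np.int32(35), array([295.1, 208.7]), array([  30.9, -109.9]))
(np.int32(38), array([270.1, 212.9]), array([ -36.4, -121.5]))
```

Request:
send_rows(plan=[[228,-0.01,0,-0.02,0],[228,0,-0.005,-0.035,0],[228,0,-0.005,-0.04,0],[228,0.02,-0.005,-0.01,0],[228,0.03,-0.01,0,0],[228,0.035,-0.01,0,0],[228,0.03,-0.005,0,0],[228,0.01,0,0,0],[228,0,0,0,0]])

```text
time_s: 11.45
position: [0.5905, 0.1735, 0.2227]
tcp_rot: [[0.025, 1.0, 0.0], [1.0, -0.025, 0.0], [0.0, 0.0, -1.0]]
force: [0.3, 0.1, -0.3]
opening: 0.108
grasp_force: 0.0
```

```bash
python3 - <<'E'
from h import *
st()
im,dp=snap('top');im2,_=snap('side')
print('\n'.join(str((a,c,(loc(p)*1e3).round(1))) for a,c,p in buttons(im,.09,(180,150,350,250),'top')))
a=cv2.resize(im[155:275,150:310],(400,300));b=cv2.resize(im2[140:260,200:360],(400,300));cv2.imwrite('pics/c6.png',np.hstack([a,b]))
# lid closing path
H=np.array([.112,.014])
for ph in range(95,-1,-5):
    p=np.radians(ph);r=.062 if ph>60 else .058+.004*ph/60
    f=.17/r;M=.17-f*(.112*np.cos(p)-.014*np.sin(p));al=M/1.5
    d=np.array([-np.cos(p),np.sin(p)]);n=np.array([np.sin(p),np.cos(p)])
    P=H+r*d+.005*n;c,s=np.cos(al),np.sin(al)
    y,z=c*P[0]-s*P[1],s*P[0]+c*P[1]-.014
    print(ph,'tilt',al.round(3),'TCPy',(y*1e3+9.5).round(1),'tipz',(z*1e3).round(1))
E
```

```text
t 11.45 loc [  0.5 176.8] z 106.7 tipz above deck; yaw err deg 0.2600000000000051 F [ 0.3  0.1 -0.3] op 0.108
(np.int32(65), array([215.2, 196.7]), array([37.6, 75.6]))
(np.int32(35), array([286.5, 201.9]), array([  32., -109.]))
(np.int32(51), array([212.8, 210.3]), array([ 1.8, 79.4]))
(np.int32(46), array([217.4, 228.3]), array([-44.2,  64.6]))
(np.int32(34), array([289.2, 228.1]), array([ -35.7, -119. ]))
95 tilt 0.157 TCPy 118.6 tipz 79.5
90 tilt 0.139 TCPy 114.8 tipz 77.5
85 tilt 0.121 TCPy 111.1 tipz 75.1
80 tilt 0.103 TCPy 107.3 tipz 72.4
75 tilt 0.085 TCPy 103.5 tipz 69.5
70 tilt 0.067 TCPy 99.8 tipz 66.2
65 tilt 0.05 TCPy 96.1 tipz 62.7
60 tilt 0.033 TCPy 92.5 tipz 59.0
55 tilt 0.016 TCPy 89.1 tipz 54.7
50 tilt 0.0 TCPy 85.9 tipz 50.2
45 tilt -0.015 TCPy 82.8 tipz 45.5
40 tilt -0.03 TCPy 79.9 tipz 40.7
35 tilt -0.044 TCPy 77.2 tipz 35.8
30 tilt -0.057 TCPy 74.7 tipz 30.7
25 tilt -0.068 TCPy 72.4 tipz 25.6
20 tilt -0.079 TCPy 70.3 tipz 20.3
15 tilt -0.088 TCPy 68.6 tipz 15.0
10 tilt -0.095 TCPy 67.1 tipz 9.8
5 tilt -0.101 TCPy 66.0 tipz 4.5
0 tilt -0.106 TCPy 65.2 tipz -0.8
```

View pics/c6.png

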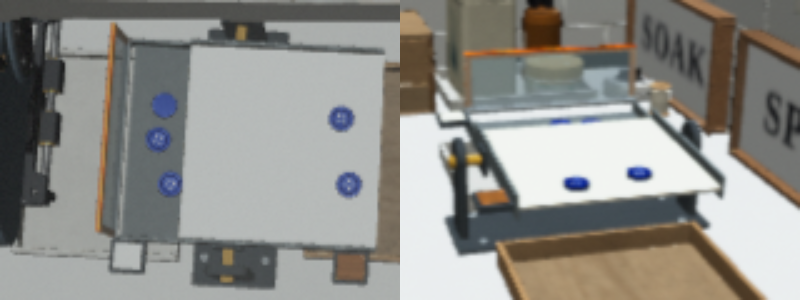

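All three counted buttons are flat in the trough, at top crop (165,105), (158,140) and (170,184). The two extras are on the deck and the lid is still standing open. I'll go outside the lid and begin closing it.

Request:
send_rows(plan=[[240,-0.004,0,0.02,0],[240,-0.008,0,0.025,0],[240,-0.01,0,0.005,0],[240,-0.01,0,0,0],[240,-0.006,0,0,0],[240,-0.005,0,0,0],[240,-0.005,0,-0.002,0],[240,-0.005,0,-0.004,0],[240,-0.004,0,-0.002,0],[240,0,0,0,0]])

```text
time_s: 12.38
position: [0.5901, 0.114, 0.1821]
tcp_rot: [[0.028, 1.0, 0.003], [1.0, -0.028, 0.0], [0.0, 0.003, -1.0]]
force: [0.9, 3.2, 0.8]
opening: 0.058
grasp_force: 1.2
```

```bash
cat >> h.py <<'E'
def orange():
    im,dp=capture('side');g=cv2.cvtColor(im,cv2.COLOR_BGR2HSV)
    o=((g[...,0]>3)&(g[...,0]<18)&(g[...,1]>150)&(g[...,2]>120)).astype(np.uint8)
    o[:140]=0;o[215:]=0;o[:,:215]=0;o[:,318:]=0
    ys,xs=np.nonzero(o);q=pts('side',dp)[ys,xs];k=dp[ys,xs]>0;q=q[k]
    l=np.c_[loc(q),q[:,2]-.102]*1e3;print('orange',len(l),np.median(l,0).round(1) if len(l) else '')
    return im
E
python3 - <<'E'
from h import *
st();im=orange()
print([(c,(loc(p)*1e3).round(1)) for a,c,p in buttons(im,.106,(200,150,350,250),'side')])
E
```

```text
t 12.3833 loc [  2.  117.3] z 66.1 tipz above deck; yaw err deg 0.04999999999999716 F [0.9 3.2 0.8] op 0.058
orange 115 [  0.6 101.   82.4]
[(array([264.1, 185.8]), array([ 3. , 75.6])), (array([295.2, 213.9]), array([  19.8, -141.3])), (array([270. , 218.5]), array([ -46.1, -153.7]))]
```

Request:
send_rows(plan=[[240,-0.006,0,0.001,0],[240,-0.007,0,0.003,0],[240,-0.007,0,0.004,0],[240,-0.007,0,0.006,0],[240,-0.007,0,0.007,0],[240,0,0,0,0]])

```text
time_s: 12.93
position: [0.5867, 0.0784, 0.1574]
tcp_rot: [[0.029, 1.0, -0.005], [1.0, -0.029, -0.001], [-0.001, -0.005, -1.0]]
force: [0.6, -0.9, 0.2]
opening: 0.06
grasp_force: 0.0
```

```bash
python3 - <<'E'
from h import *
st();im=orange()
print([(c,(loc(p)*1e3).round(1)) for a,c,p in buttons(im,.106,(200,150,350,250),'side')])
E
```

```text
t 12.9333 loc [-0.5 81.7] z 41.4 tipz above deck; yaw err deg 0.010000000000005116 F [ 0.6 -0.9  0.2] op 0.06
orange 132 [ 6.1 59.1 48. ]
[(array([295. , 210.3]), array([  26.9, -119.6])), (array([270.1, 214.9]), array([ -39.9, -133.2]))]
```

Request:
send_rows(plan=[[240,-0.005,0,0.006,0],[240,-0.003,0,0.006,0],[240,-0.003,0,0.006,0],[240,-0.002,0,0.006,0],[240,-0.0015,0,0.006,0],[240,-0.0015,0,0.005,0],[240,-0.001,0,0.004,0],[240,0,0,0.003,0],[240,0,0,0.001,0],[240,0,0,0,0]])

```text
time_s: 13.82
position: [0.5878, 0.0635, 0.1164]
tcp_rot: [[0.028, 1.0, -0.0], [1.0, -0.028, -0.0], [-0.0, -0.0, -1.0]]
force: [-1.6, 1.1, 2.0]
opening: 0.059
grasp_force: 1.9
```

```bash
python3 - <<'E'
from h import *
st();im=orange()
print([(c,(loc(p)*1e3).round(1)) for a,c,p in buttons(im,.106,(200,150,350,250),'side')])
E
```

```text
t 13.8167 loc [ 1.1 66.8] z 0.4 tipz above deck; yaw err deg 0.0799999999999983 F [-1.6  1.1  2. ] op 0.059
orange 105 [-19.5  47.3   3.2]
[(array([295.2, 205. ]), array([ 39.4, -86.2])), (array([270. , 208.5]), array([-29. , -94.7]))]
```

Request:
send_rows(plan=[[240,0,0,0.001,0],[240,0,0,0.001,0],[240,0,0,0.001,0],[240,0,0,0,0],[240,0,0,-0.004,0],[240,0,0,-0.004,0],[240,0,0,-0.006,0],[240,0,0,-0.015,0],[240,-0.03,0,-0.03,0],[240,-0.04,0,-0.01,0],[240,-0.04,0,0,0],[240,0,0,0,0],[240,0,0,0,0]])

```text
time_s: 14.95
position: [0.5847, -0.0488, 0.1825]
tcp_rot: [[0.032, 0.999, 0.0], [0.999, -0.032, -0.001], [-0.001, 0.0, -1.0]]
force: [-0.6, 0.2, 0.2]
opening: 0.058
grasp_force: 0.0
```

```bash
python3 - <<'E'
from h import *
st();im=orange()
print([(c,(loc(p)*1e3).round(1)) for a,c,p in buttons(im,.106,(200,150,350,250),'side')])
im2,dp=snap('top')
a=cv2.resize(im2[155:275,150:310],(400,300));b=cv2.resize(im[160:220,220:300],(400,300),interpolation=cv2.INTER_CUBIC);cv2.imwrite('pics/c7.png',np.hstack([a,b]))
E
```

```text
t 14.95 loc [  1.3 -45.5] z 66.5 tipz above deck; yaw err deg -0.18000000000000682 F [-0.6  0.2  0.2] op 0.058
orange 104 [ 7.3 47.7  7.7]
[(array([295.3, 209.1]), array([  30.2, -112.6])), (array([270.1, 213.4]), array([ -37.3, -124.5]))]
```

View pics/c7.png

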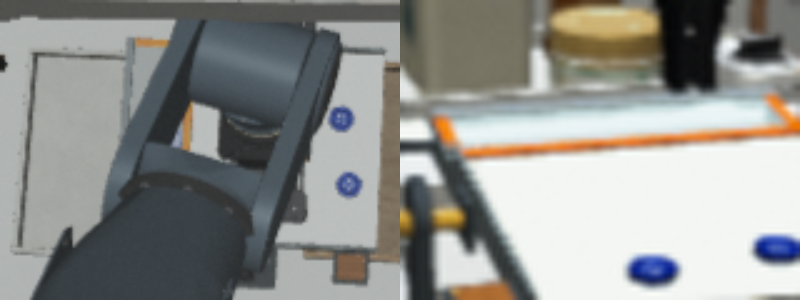

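```bash
python3 - <<'E'
from h import *
im,dp=capture('side');g=cv2.cvtColor(im,cv2.COLOR_BGR2HSV);P=pts('side',dp)
o=((g[...,0]>3)&(g[...,0]<20)&(g[...,1]>120)&(g[...,2]>100)).astype(np.uint8)
o[:160]=0;o[200:]=0;o[:,:222]=0;o[:,:302]*=1;o[:,302:]=0
ys,xs=np.nonzero(o);q=P[ys,xs];l=np.c_[loc(q),q[:,2]-.102]*1e3
for a,b in((35,45),(45,52),(52,60),(60,75),(75,95),(95,115)):
    k=(l[:,1]>a)&(l[:,1]<b);print(a,b,k.sum(),np.median(l[k],0).round(1) if k.any() else '')
d=((g[...,1]<25)&(g[...,2]>200)); q=P[d];L=np.c_[loc(q),q[:,2]-.102]*1e3
for a,b in((-140,-100),(-100,-60),(-60,-20),(-20,10),(10,45)):
    k=(L[:,1]>a)&(L[:,1]<b)&(abs(L[:,0])<90)&(abs(L[:,2])<20);print('deck',a,b,k.sum(),np.median(L[k],0).round(1))
E
```

```text
35 45 28 [39.1 43.8  8. ]
45 52 76 [-3.6 47.6  7.8]
52 60 10 [47.  55.2  7.1]
60 75 5 [101.2  68.6   6.6]
75 95 14 [-94.3  84.1   8. ]
95 115 6 [-94.4 104.3   8.3]
deck -140 -100 430 [   1.1 -123.1   -3.2]
deck -100 -60 419 [ -6.6 -78.4  -1.8]
deck -60 -20 413 [ -2.6 -40.5  -0.5]
deck -20 10 284 [-3.9 -5.   0.5]
deck 10 45 297 [-2.5 26.8  1.6]
```

Request:
send_rows(plan=[[240,0.035,0,0,0],[240,0.04,0,0,0],[240,0.035,0,0.02,0],[240,0,0,0.02,0],[240,0,0,0.01,0],[240,0,0,0.008,0],[240,0,0,0.004,0],[240,0,0,0.003,0],[240,0,0,0.002,0],[240,0,0,0.0015,0],[240,0,0,0.0005,0],[240,0,0,0,0]])

```text
time_s: 16.1
position: [0.5882, 0.064, 0.1137]
tcp_rot: [[0.029, 1.0, 0.001], [1.0, -0.029, 0.001], [0.001, 0.001, -1.0]]
force: [-1.0, 4.8, 5.8]
opening: 0.062
grasp_force: 3.3
```

```bash
python3 - <<'E'
from h import *
st();im=orange();st()
print([(c,(loc(p)*1e3).round(1)) for a,c,p in buttons(im,.106,(200,150,350,250),'side')])
E
```

```text
t 16.1 loc [ 1.4 67.3] z -2.3 tipz above deck; yaw err deg 0.01999999999999602 F [-1.   4.8  5.8] op 0.062
orange 108 [-35.   47.2   1.2]
t 16.15 loc [ 1.4 67.3] z -2.3 tipz above deck; yaw err deg 0.04000000000000625 F [-0.7  3.9  6.2] op 0.061
[(array([294.8, 203. ]), array([ 43.3, -72.9])), (array([269.7, 206. ]), array([-25.2, -78.6]))]
```

Request:
send_rows(plan=[[240,0,0,-0.003,0],[240,0,0,-0.004,0],[240,0,0,-0.006,0],[240,0,0,-0.015,0],[240,-0.03,0,-0.03,0],[240,-0.04,-0.02,-0.01,0],[240,-0.04,-0.04,0,0],[240,-0.04,-0.04,0,0],[240,-0.04,-0.02,0,0],[240,0,0,0,0],[240,0,0,0,0]])

```text
time_s: 17.07
position: [0.4869, -0.0978, 0.1801]
tcp_rot: [[0.033, 0.999, 0.001], [0.999, -0.033, -0.001], [-0.001, 0.001, -1.0]]
force: [0.0, -0.6, -0.4]
opening: 0.06
grasp_force: 0.0
```

```bash
python3 - <<'E'
from h import *
st();im=orange()
print([(c,(loc(p)*1e3).round(1)) for a,c,p in buttons(im,.106,(200,150,350,250),'side')])
im,_=capture('top')
print([(c,(loc(p)*1e3).round(1)) for a,c,p in buttons(im,.09,(180,150,350,250))])
E
```

```text
t 17.0667 loc [-95.  -97.4] z 64.1 tipz above deck; yaw err deg -0.20000000000000284 F [ 0.  -0.6 -0.4] op 0.06
orange 108 [ 2.8 47.3  7.9]
[(array([295.3, 209.1]), array([  30.2, -112.6])), (array([270. , 213.4]), array([ -37.4, -124.3]))]
[(array([286.2, 199.5]), array([  38.3, -108. ]))]
```

Request:
send_rows(plan=[[255,-0.015,-0.015,0,0],[255,-0.016,-0.016,0,0],[255,0,0,0.015,0],[255,0,0,0.02,0],[255,0,0,0.018,0],[255,0,0,0.008,0],[255,0,0,0.006,0],[255,0,0,0.006,0],[255,0,0,0.006,0],[255,0,0,0,0]])

```text
time_s: 18.0
position: [0.4561, -0.1252, 0.1001]
tcp_rot: [[0.027, 1.0, 0.0], [1.0, -0.027, 0.0], [0.0, 0.0, -1.0]]
force: [1.2, -0.2, 1.1]
opening: 0.009
grasp_force: 0.6
```

```bash
python3 - <<'E'
from h import *
st();im=orange()
print([(c,(loc(p)*1e3).round(1)) for a,c,p in buttons(im,.106,(200,150,350,250),'side')])
E
```

```text
t 18.0 loc [-125.1 -125.7] z -15.9 tipz above deck; yaw err deg 0.10999999999999943 F [ 1.2 -0.2  1.1] op 0.009
orange 77 [82.5 45.5 13.5]
[(array([295. , 213.6]), array([  20. , -139.1])), (array([269.9, 218.4]), array([ -46., -153.]))]
```

Request:
send_rows(plan=[[255,0,0,0.004,0],[255,0,0,0.004,0],[255,0.001,0,0.004,0],[255,0.001,0,0.004,0],[255,0.001,0,0.004,0],[255,0.001,0,0.004,0],[255,0.001,0,0.004,0],[255,0,0,0.004,0],[255,0,0,0.002,0],[255,0,0,0,0],[255,0,0,0,0],[255,0,0,0,0]])

```text
time_s: 19.05
position: [0.4561, -0.1204, 0.0667]
tcp_rot: [[0.028, 1.0, 0.0], [1.0, -0.028, -0.0], [-0.0, 0.0, -1.0]]
force: [1.7, -1.1, 4.6]
opening: 0.002
grasp_force: 2.5
```

```bash
python3 - <<'E'
from h import *
st();im=orange()
for roi in((200,150,350,400),):print([(a,c,(loc(p)*1e3).round(1)) for a,c,p in buttons(im,.011,roi,'side')])
E
```

```text
t 19.05 loc [-125.2 -120.9] z -49.3 tipz above deck; yaw err deg 0.06999999999999318 F [ 1.7 -1.1  4.6] op 0.002
orange 150 [45.3 38.1 24. ]
[(np.int32(47), array([300.4, 252.6]), array([  31.1, -160.9])), (np.int32(46), array([273.5, 254.6]), array([ -35.6, -154.7]))]
```

Request:
send_rows(plan=[[255,0,0,-0.004,0],[255,-0.001,0,-0.006,0],[255,-0.001,0,-0.006,0],[255,-0.001,0,-0.006,0],[255,-0.001,0,-0.006,0],[255,-0.001,0,-0.006,0],[255,0,0,-0.006,0],[255,0,0,-0.006,0],[255,0,0,-0.006,0],[255,0,0,-0.01,0],[255,0,0,-0.03,0],[255,0,0,-0.03,0],[255,0,0,0,0]])

```text
time_s: 20.18
position: [0.4583, -0.1266, 0.1931]
tcp_rot: [[0.028, 1.0, 0.008], [1.0, -0.028, -0.004], [-0.004, 0.008, -1.0]]
force: [0.5, -1.1, 0.4]
opening: -0.001
grasp_force: 0.0
```

```bash
python3 - <<'E'
from h import *
st();im=orange();im2,_=capture('top')
print([(a,c,(loc(p)*1e3).round(1)) for a,c,p in buttons(im,.011,(200,150,350,400),'side')])
print([(a,c,(loc(p)*1e3).round(1)) for a,c,p in buttons(im2,.011,(180,150,400,270))])
a=cv2.resize(im2[155:275,150:350],(400,240));b=cv2.resize(im[150:300,200:400],(400,300));cv2.imwrite('pics/c8.png',np.hstack([np.pad(a,((0,60),(0,0),(0,0))),b]))
E
```

```text
t 20.1833 loc [-122.8 -127. ] z 77.1 tipz above deck; yaw err deg 0.09000000000000341 F [ 0.5 -1.1  0.4] op -0.001
orange 103 [-2.4 47.7  6.6]
[(np.int32(47), array([300.4, 252.6]), array([  31.1, -160.9])), (np.int32(46), array([273.5, 254.6]), array([ -35.6, -154.7]))]
[(np.int32(33), array([306.1, 209.3]), array([  28.1, -162.4]))]
```

View pics/c8.png

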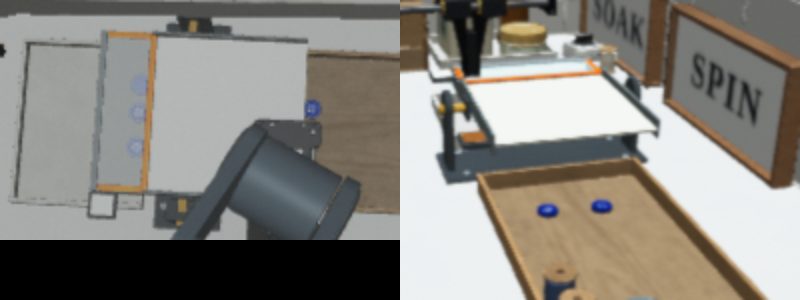

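The two extras are flat in the wooden tray at side crop (548,210) and (601,206). The three counted buttons are visible under the shut lid and the deck is empty. Next is the white lug.

Request:
send_rows(plan=[[255,0.03,-0.002,0,0],[255,0.04,0,0,0],[255,0.04,0,0,0],[255,0.04,0,0,0],[255,0.04,0,0,0],[255,0.03,0,0,0],[255,0.01,0,0,0],[255,0,0,0.025,0],[255,0,0,0.025,0],[255,0,0,0.015,0],[255,0,0,0.006,0],[255,0,0,0.004,0],[255,0,0,0,0]])

```text
time_s: 21.37
position: [0.4595, 0.104, 0.1127]
tcp_rot: [[0.029, 1.0, -0.002], [1.0, -0.029, -0.0], [-0.0, -0.002, -1.0]]
force: [0.4, 0.0, 0.5]
opening: 0.009
grasp_force: 0.3
```

```bash
python3 - <<'E'
from h import *
st()
E
```

```text
t 21.3667 loc [-128.4  103.6] z -3.3 tipz above deck; yaw err deg 0.04000000000000625 F [0.4 0.  0.5] op 0.009
```

Request:
send_rows(plan=[[255,0,0.002,0.004,0],[255,0,0,0.004,0],[255,-0.001,0,0.004,0],[255,-0.001,0,0.004,0],[255,0,0,0.004,0],[255,-0.001,0,0.004,0],[255,0,0,0.004,0],[255,-0.001,0,0.004,0],[255,0,0,0.004,0],[255,0,0,0.003,0],[255,0,0,0,0],[255,0,0,0,0],[255,0,0,0,0],[255,0,0,0,0],[255,0,0,0,0]])

```text
time_s: 22.62
position: [0.463, 0.1003, 0.0749]
tcp_rot: [[0.028, 1.0, 0.002], [1.0, -0.028, -0.0], [-0.0, 0.002, -1.0]]
force: [0.4, 1.3, 7.2]
opening: 0.007
grasp_force: 3.7
```

```bash
python3 - <<'E'
from h import *
st()
im2,_=capture('top');g=cv2.cvtColor(im2,cv2.COLOR_BGR2HSV)
hs=g[160:260,155:225];print([(a,c,(loc(p)*1e3).round(1)) for a,c,p in buttons(im2,.011,(150,150,230,270))])
cv2.imwrite('pics/c9.png',cv2.resize(im2[150:270,140:320],(720,480)))
E
```

```text
t 22.6167 loc [-124.8   99.9] z -41.1 tipz above deck; yaw err deg 0.09000000000000341 F [0.4 1.3 7.2] op 0.007
[]
```

View pics/c9.png

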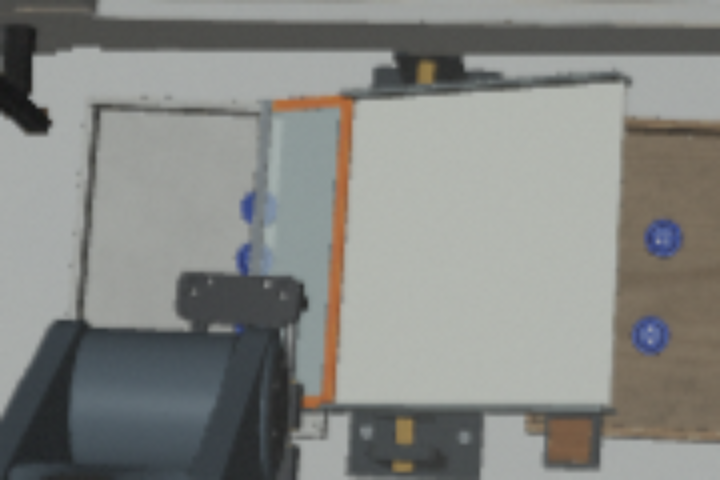

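Three blue discs are emerging past the hinge at (255,208), (250,258) and (240,328), partly under it. I'll hold a little longer and compare.

Request:
send_rows(plan=[[255,0,0,0.001,0],[255,0,0,0.001,0],[255,0,0,0,0],[255,0,0,0,0],[255,0,0,0,0],[255,0,0,0,0]])

```text
time_s: 23.17
position: [0.463, 0.1001, 0.0739]
tcp_rot: [[0.027, 1.0, 0.003], [1.0, -0.027, -0.001], [-0.001, 0.003, -1.0]]
force: [-1.0, 0.8, 17.1]
opening: 0.006
grasp_force: 7.7
```

```bash
python3 - <<'E'
from h import *
st()
im2,d=capture('top');g=cv2.cvtColor(im2,cv2.COLOR_BGR2HSV);P=pts('top',d)
m=((g[...,0]>105)&(g[...,0]<130)&(g[...,1]>90)).astype(np.uint8);m[:,:195]=0;m[:,210:]=0;m[:190]=0;m[235:]=0
n,l,s,c=cv2.connectedComponentsWithStats(m)
for i in range(1,n):
    ys,xs=np.nonzero(l==i);q=np.median(P[ys,xs],0);print(s[i],c[i],(loc(q)*1e3).round(1),q[2].round(4))
E
```

```text
t 23.1667 loc [-124.7   99.8] z -42.1 tipz above deck; yaw err deg 0.10999999999999943 F [-1.   0.8 17.1] op 0.006
[201 198   3   8  16] [201.9375 201.375 ] [ 37.8 123.1] 0.0095
[199 211   4   8  18] [200.55555556 214.16666667] [  2.8 123.9] 0.0087
[199 231   2   2   4] [199.5 231.5] [-54.4 110.3] 0.0886
```

Request:
send_rows(plan=[[255,0,0,-0.003,0],[255,0,0,-0.004,0],[255,0.001,0,-0.005,0],[255,0.001,0,-0.005,0],[255,0.001,0,-0.005,0],[255,0.001,0,-0.005,0],[255,0,0,-0.005,0],[255,0,0,-0.005,0],[255,0,0,-0.005,0],[255,0,0,-0.006,0],[255,0,0,-0.02,0],[255,0,0,-0.035,0],[255,-0.04,0,-0.02,0],[255,-0.04,0,0,0],[255,-0.04,0,0,0],[255,-0.04,0,0,0],[255,-0.04,0,0,0],[255,-0.04,0,0,0],[255,-0.04,0,0,0],[255,0,0,0,0]])

```text
time_s: 24.88
position: [0.4554, -0.1803, 0.1947]
tcp_rot: [[0.034, 0.999, 0.003], [0.999, -0.034, -0.005], [-0.005, 0.003, -1.0]]
force: [0.1, -0.0, 0.6]
opening: 0.006
grasp_force: 0.0
```

Request:
send_rows(plan=[[255,-0.04,0,0,0],[255,-0.04,0,0,0],[255,-0.04,0,0,0],[255,-0.02,0,0,0],[255,0,0,0,0]])

```text
time_s: 25.3
position: [0.4506, -0.3174, 0.1943]
tcp_rot: [[0.032, 0.999, 0.001], [0.999, -0.032, -0.003], [-0.003, 0.001, -1.0]]
force: [0.4, 0.5, -0.0]
opening: 0.006
grasp_force: 0.0
```

```bash
python3 - <<'E'
from h import *
st();im=orange()
im2,d=capture('top')
print([(a,c,(loc(p)*1e3).round(1)) for a,c,p in buttons(im2,.011,(150,150,350,270))])
a=cv2.resize(im2[150:270,140:320],(450,300));b=cv2.resize(im[150:270,200:340],(350,300));cv2.imwrite('pics/c10.png',np.hstack([a,b]))
E
```

```text
t 25.3 loc [-124.9 -317.9] z 78.3 tipz above deck; yaw err deg -0.1700000000000017 F [ 0.4  0.5 -0. ] op 0.006
orange 104 [12.1 46.6  7.8]
[(np.int32(27), array([306.3, 209.2]), array([  28.2, -163. ]))]
```

View pics/c10.png

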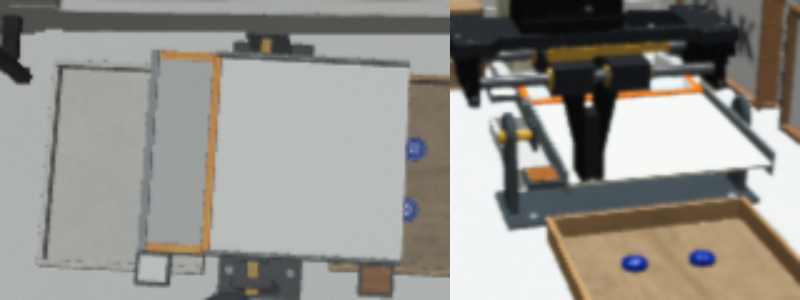

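The trough is empty under the shut lid, the tray is level, and the two extras are in the wooden tray at side crop (635,263) and (702,258).

```bash
python3 -c "
from rig import *
print(hand_in())"
```

```text
the job is handed in; nothing more can be done
None
```

I handed the job in at 25.3 s: two buttons are back in the wooden tray and the counting tray is level with its lid shut; the counted three slid out to the white tray (depth confirmed two on its floor, the third I inferred from the empty trough), and my forces ran over twice, about 5–6 N on the lid against the 4.5 N advised and 17 N on the white lug at its stop.

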